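Tighten the guide-rail clamp with a T-handled hex key

ROBOT

A 6-joint arm with a two-finger parallel gripper is mounted at the origin on a cart in front of the work surface, level with it; the furniture and walls round the work are solid. World frame = base frame: x ahead of the robot, y to its left, z up, the work surface at z = 0. Lengths are in m, angles in rad, forces in N, time in s.
With the tool pointing down it reaches from about 0.35 to 0.975 m from the base axis. Payload 7.1 kg.
Tool frame: the origin (TCP) lies at the very end of the fingers, on their centre line; the grasp point (between the pads) lies 19 mm behind it; x points along the fingers, y is the direction in which the jaws open and shut, and the axes are right-handed (so a half turn about x gives the same grasp; the last joint's range is limited). The gripper opens to 88 mm and grips with 3 to 60 N. Pads are 20 mm wide; open, the fingers measure 115 mm over their backs; the gripper's body (75 mm by 178 mm) begins 61 mm behind the grasp point.
Start: joints at [-1.325, 0.423, 1.63, -0, 1.089, -0.019], TCP at [0.164, -0.603, 0.189] pointing down, gripper open.
Joint ranges: [-3, 3], [-0.9, 2.11], [0.09, 2.58], [-1.31, 4.45], [0.11, 2.69], [-2.54, 2.54]. Speed limits (rad/s): [2.39, 2.39, 3.01, 3.14, 3.14, 3.14].

INTERFACE

Orientations are given as a rotation vector (axis times angle).
In Python, from station import arm gives the robot as it stands.
- The arm moves only by the tool apply_moves, never from a script. Its arguments are lists of equal length, an entry for each row: "delta_rot": the turn, a rotation vector about the world's x, y, z in degrees, a list of three; "slide": the shift along the world's x, y, z in cm, a list of three; "jaw": the finger opening in cm, from 0 to 8.78. A call has 1 to 8 rows; each row is the pose to reach, as a shift and turn from the pose measured when the call began; what a row does not reach only later rows make up. A row lasts 1/12 s, in which the tool goes at most 41.7 mm and 7.16 degrees, less where a joint would pass 70% of its speed; a pose out of reach is approached as far as the arm can. A call with a gripper value outside its range is refused whole. The fingers move at their own pace and stop on an object; "newtons" is the grip in N (left out, the last holds). Time passes only in rows, so rows that repeat a pose let the fingers close. It gives the time, the measured TCP pose, the force and the opening at its end, in the units of the state.
- arm.read_state(): the state, without advancing time (a new reading comes with each control period).
- arm.get_image(name): name is "side" or "top"; returns a dict with "image" (420x560x3 uint8, red, green, blue), "camera_matrix" (3x3 intrinsics, pixels), "camera_from_world" (4x4, takes a point from world to camera coordinates). Camera axes: x right, y down, z forward; pixel columns grow to the right and rows downward; lengths in m; the calibration is good to about 2 mm. A picture is of the moment at which its call begins. There is no depth.
- arm.job_done(): hands the job in, once; it reports no verdict.
The state is a dict: "t": time; "joint_positions": joint angles; "joint_vel": joint speeds; "effort": joint torques, N m; "tool_pos": TCP position; "eef_rot": TCP orientation; "wrist_force": force on the tool from outside, world axes, zero at the start; "moment": the same for the moment, N m; "finger_gap": opening from 0.0 (shut) to 1.0 (fully open).
Only numpy, scipy, OpenCV 4.12 (cv2) and the standard library are available. Lean on these libraries where they do the work, as an engineer would, in place of code of your own. Each camera call takes 0.05 s, during which the arm holds its last target.

TASK

Take the T-handled hex key out of its wooden block, feel with gentle pressure for the hex socket of the sprung screw hidden down the oblong access hole of the green clamp that holds the wooden guide rail, and let the key sink fully into it. Turn the screw clockwise (seen from above) about a quarter turn at a time, letting go and taking a fresh grip of the handle in between, until it comes to its stop. Never press or wrench the key hard, leave it standing in the screw, released, and leave the jar and the cups on the table undisturbed.

Things in the scene. Friction and masses are not known exactly. Their poses are not given: they have to be found in the camera images.
- clamp: Green bench clamp fixed to the table: housing 114 (along x) x 96 mm, 50 mm high (nothing of it is higher), on a dark steel base plate reaching from x = -65 to +119 mm, 112 mm wide. Origin on the table under the housing's centre; z up; own +x points from the housing past the steel jaw to the wooden guide rail (170 mm long along y, top 42 mm above the table).
- hole (a point): Centre of the mouth of the oblong access hole in the clamp's top, 46 mm along the clamp's x, 30 mm along its y, 50 mm above the table. The hex socket below is NOT at the hole's centre: the axis of the floating screw lies anywhere up to 12 mm either way along x and 4 mm along y; this is not measured. It stays put under light side forces.
- head_level (a point): Point on the access hole's axis at the level of the screw's flat steel head, 36 mm above the table; the head fills the view through the hole. It rests on a spring: begins to give at about 2 N and is 7 mm down, on its hard stop, at about 8 N. Hex socket: 13 mm across flats, 16 mm deep, with a 1 mm 45-degree lead-in; a key fully home has its tip about 20 mm above the table.
- lock_screw (a joint): Screw angle in rad, growing clockwise seen from above; starts at 0 to 0.3, hard stop (tight) at 2.6. Stays where left; turning takes about 0.06 Nm. At 0 two flats of the socket face the clamp's +x and -x; the socket is turned clockwise from that by this angle (repeats every 60 degrees). The key has about 10 degrees of play either way.
- key: Loose T-handled hex key, 0.12 kg, upright in the wooden block. Origin at the stem's tip, z up along the stem. Steel hex stem 12 mm across flats (two flats face the key's +x and -x). Blue handle bar 78 mm long along the key's x, 16 mm wide in y, from 76 to 98 mm above the tip; grasp it across its 16 mm width from above.
- key_tip (a point): Centre of the lower end of the key's stem. Its last 1 mm is stepped down to 11 mm across flats. All contact forces between key and clamp (screw included) together must stay below 50 N: press with less than about 20 N and wrench with less than about 0.25 Nm.
- key_grip (a point): Middle of the key's blue handle bar, 87 mm above its tip.
- block: Wooden block fixed to the table, 70 x 70 x 55 mm; the key stands in its round hole, 17 mm wide and 45 mm deep, so lift the key at least 50 mm before moving sideways. Origin on the table under its centre.
- glaze_jar_0: Pale glaze jar with a lid, 59 mm wide, 82 mm high, bystander; origin under its centre.
- thrown_cup: Brown clay cup, 65 mm wide, 62 mm high, bystander; origin under its centre.
- slip_cup: Blue slip cup, 52 mm wide, 45 mm high, bystander; origin under its centre.
Things that resemble listed ones, but are neither listed nor needed, are in the scene too. There is more than one size of the key; the job needs the larger.

How it is judged:
On the way, in this order (a step that is already met when the one before it is completed fails the run):
1. the key's tip has sunk fully into the screw's socket (z of key_tip in the frame of clamp below 0.025 m and horizontal distance between key_tip and hole below 0.018 m and angle between key's own z axis and vertical below 0.2 rad), for 0.2 s.
2. after a part turn (screw between 0.7 and 2.1 rad) the handle is let go, the key standing in the socket (all of step 1 and value of joint lock_screw between 0.7 and 2.1 rad and contact force between the fingers and key below 0.2 N), for 0.1 s.
3. the screw is tight (value of joint lock_screw above 2.45 rad), for 0.2 s.
At the end, for the whole second after the job is handed in: The screw is turned to within 0.15 rad of its stop (above 2.45 rad), the key stands at rest in its socket (tip at most 25 mm above the table within 18 mm of the hole's axis, leaning less than 0.2 rad), and the jar and the two cups are within 30 mm of where they stood (all of step 1 and value of joint lock_screw above 2.45 rad and linear speed of key below 0.02 m/s and distance of each of glaze_jar_0, thrown_cup, slip_cup from where it was at the start of the episode below 0.03 m); the robot touches nothing.
It fails at once if the key is pressed or wrenched hard against the clamp or the screw (over 50 N) (contact force between key and clamp above 50 N).
It fails at once if glaze_jar_0 is pushed more than 30 mm (distance of glaze_jar_0 from where it was at the start of the episode above 0.03 m).
It fails at once if thrown_cup is pushed more than 30 mm (distance of thrown_cup from where it was at the start of the episode above 0.03 m).
It fails at once if slip_cup is pushed more than 30 mm (distance of slip_cup from where it was at the start of the episode above 0.03 m).
It also fails if it takes over 72 s, if anything falls off the work surface, if the arm or the gripper's body presses on something with over 40 N, if the wrist force passes 120 N, or if a joint passes its speed limit or range.

## Working session

There is one attempt and no reset: what is moved stays moved. The work goes in short steps, Python scripts to look and compute and a tool call to move; the robot and the scene stay as the last step left them, time stands still between calls to the robot, and variables do not carry over. Pictures are saved under pics/ and viewed, and the job is handed in when it is done.

Besides the shell and the picture viewer there is one more tool, called as name(argument=value, ...) on one line, values as JSON. apply_moves: Moves the arm, as the interface text tells. Its arguments: {"type":"object","properties":{"delta_rot":{"type":"array","items":{"type":"array","items":{"type":"number"}}},"slide":{"type":"array","items":{"type":"array","items":{"type":"number"}}},"jaw":{"type":"array","items":{"type":"number"}},"newtons":{"type":"number"}},"required":["delta_rot","slide","jaw"]}

```bash
mkdir -p pics; python3 - <<'E'
from station import arm
import cv2,json
import numpy as np
print(arm.read_state())
for n in("side","top"):
    d=arm.get_image(n); cv2.imwrite(f"pics/{n}0.png",d["image"][:,:,::-1]); print(n,np.array(d["camera_matrix"]).round(1).tolist(),np.array(d["camera_from_world"]).round(4).tolist())
    np.savez(f"{n}.npz",K=d["camera_matrix"],T=d["camera_from_world"],im=d["image"])
E
```

```text
{'t': 0.0, 'joint_positions': array([-1.32497152e+00,  4.23837326e-01,  1.63070080e+00, -6.69326233e-06,
        1.08860626e+00, -1.89934731e-02]), 'joint_vel': array([-2.08071820e-05, -1.97156168e-04, -4.01145910e-04, -4.78406930e-05,
        8.73762211e-04,  1.08425398e-03]), 'effort': array([ 1.58678458e-04, -5.44622898e+01, -2.73669577e+01,  6.43908698e-02,
        2.28867604e-02, -1.31261354e-04]), 'tool_pos': array([ 0.16345967, -0.6026042 ,  0.1884997 ]), 'eef_rot': array([ 2.08049348,  0.27874371, -2.08087447]), 'wrist_force': array([ 0.05003213, -0.70052511, -0.06450443]), 'moment': array([ 0.03747042, -0.01497968, -0.00048571]), 'finger_gap': 0.9959205671113767}
side [[504.5, 0.0, 282.1], [0.0, 504.5, 210.9], [0.0, 0.0, 1.0]] [[-0.9997, -0.0219, -0.0127, 0.5745], [-0.0038, 0.6248, -0.7807, 0.0696], [0.0251, -0.7804, -0.6247, 0.9602], [0.0, 0.0, 0.0, 1.0]]
top [[531.6, 0.0, 281.7], [0.0, 531.6, 217.7], [0.0, 0.0, 1.0]] [[0.0267, -0.9994, -0.0228, 0.0281], [-0.9858, -0.0225, -0.1662, 0.6081], [0.1656, 0.0269, -0.9858, 0.9626], [0.0, 0.0, 0.0, 1.0]]
```

View pics/side0.png

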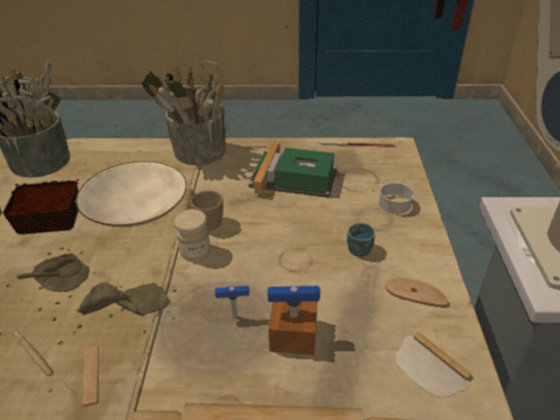

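View pics/top0.png

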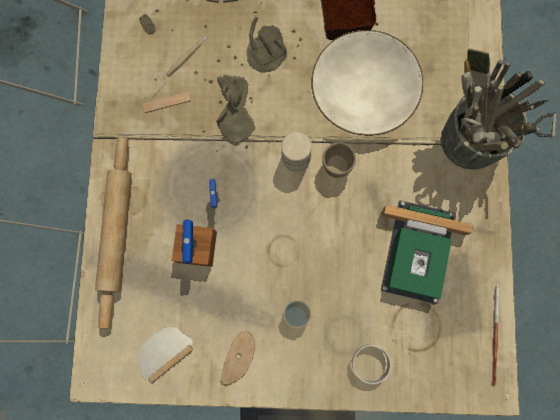

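Candidates for the key: the large one in the wooden block (top 188,242 / side 294,293) and the small one standing loose (top 212,193 / side 232,292). By the description I choose the one in the block. Next a close crop and the measurements.

```bash
cat > h.py <<'E'
import numpy as np,cv2
def ld(n):
    d=np.load(n+".npz");return d["K"],d["T"],d["im"]
def ray(n,px,z):
    K,T,_=ld(n);R=T[:3,:3];t=T[:3,3];c=-R.T@t
    d=R.T@np.linalg.inv(K)@np.array([px[0],px[1],1.]);return c+d*(z-c[2])/d[2]
def proj(n,P):
    K,T,_=ld(n);p=K@(T[:3,:3]@np.array(P)+T[:3,3]);return p[:2]/p[2]
E
python3 - <<'E'
from h import *
im={n:cv2.cvtColor(ld(n)[2],cv2.COLOR_RGB2BGR) for n in("top","side")}
a=cv2.resize(im["top"][160:310,140:260],None,fx=3,fy=3,interpolation=2)
b=cv2.resize(im["top"][190:310,370:480],None,fx=4,fy=4,interpolation=2)
h=max(a.shape[0],b.shape[0]);pad=lambda q:cv2.copyMakeBorder(q,0,h-q.shape[0],0,0,0)
cv2.imwrite("pics/crop0.png",np.hstack([pad(a),pad(b)])[:600,:800])
def blobs(n,lo,hi):
    hsv=cv2.cvtColor(im[n],cv2.COLOR_BGR2HSV);m=cv2.inRange(hsv,lo,hi)
    cs,_=cv2.findContours(m,cv2.RETR_EXTERNAL,cv2.CHAIN_APPROX_NONE)
    return [c for c in cs if cv2.contourArea(c)>40]
for n in im:
  for c in blobs(n,(105,150,60),(125,255,255)):
    print(n,"blue",cv2.minAreaRect(c),cv2.contourArea(c))
  for c in blobs(n,(60,120,30),(90,255,255)):
    r=cv2.minAreaRect(c);print(n,"green",r,cv2.contourArea(c))
    if n=="top": print([ray(n,p,.05).round(4).tolist() for p in cv2.boxPoints(r)])
E
```

```text
top blue ((187.5, 241.0), (42.0, 9.0), 90.0) 300.0
top blue ((213.0, 200.0), (4.0, 12.0), 0.0) 42.0
top green ((418.65386962890625, 263.23077392578125), (54.32416915893555, 61.38434982299805), 11.309932708740234) 2880.0
[[0.4794, -0.1542, 0.05], [0.5931, -0.1776, 0.05], [0.5751, -0.2772, 0.05], [0.4624, -0.2522, 0.05]]
side blue ((293.5, 293.0), (12.0, 49.0), 90.0) 265.0
```

View pics/crop0.png

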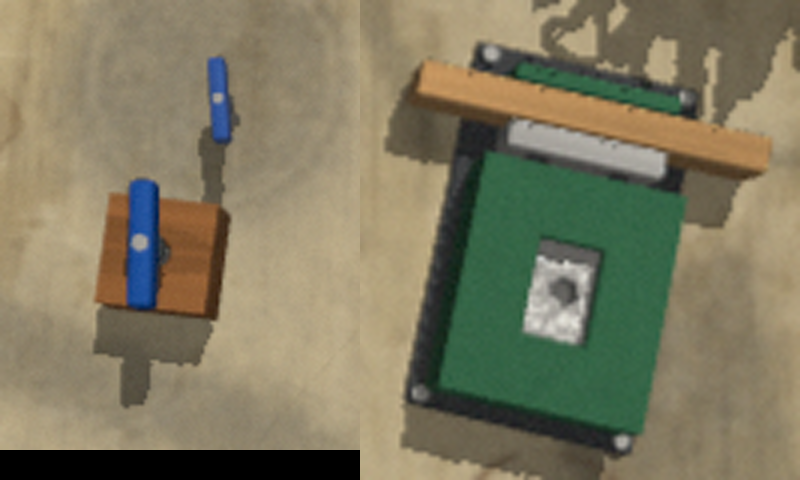

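```bash
python3 - <<'E'
from h import *
from scipy.spatial.transform import Rotation as R
f=lambda x,y:(370+(x-360)/4-.4,190+y/4-.4)
c=[ray("top",f(*p),.05) for p in [(487,153),(687,198),(643,433),(440,388)]]
for p in c: print(p.round(4))
m=np.mean(c,0);print("centre",m.round(4))
dx=(c[0]+c[1]-c[2]-c[3])/2;dy=(c[0]+c[3]-c[1]-c[2])/2
print(np.linalg.norm(dx),np.linalg.norm(dy),np.degrees(np.arctan2(dx[1],dx[0])),np.degrees(np.arctan2(-dy[0],dy[1])))
print("hole mouth centre", ray("top",f(562,292),.05).round(4))
print("socket",ray("top",f(564,291),.036).round(4))
g=lambda x,y:(140+x/3-.33,160+y/3-.33)
print("key top ends",ray("top",g(144,181),.106).round(4),ray("top",g(141,305),.106).round(4))
print("key mid",ray("top",g(140,242),.108).round(4))
print("side cen->",proj("side",list(ray("top",g(140,242),.108)[:2])+[.108]))
print("small key",[ray("top",g(218,98),z).round(4) for z in(.06,.075)])
print("smallside",[proj("side",ray("top",g(218,98),z)) for z in(.06,.075,.09)])
print("block corners",[ray("top",g(*p),.055).round(4) for p in[(110,193),(220,207),(210,318),(96,301)]])
print("side proj clamp/hole",proj("side",[m[0],m[1],.05]))
print(R.from_rotvec([2.08049348,0.27874371,-2.08087447]).as_matrix().round(3))
b=cv2.cvtColor(ld("side")[2],cv2.COLOR_RGB2BGR)
x=cv2.resize(b[140:200,240:345],None,fx=4,fy=4,interpolation=2)
y=cv2.resize(b[275:360,205:330],None,fx=3,fy=3,interpolation=2)
h=max(x.shape[0],y.shape[0]);pad=lambda q:cv2.copyMakeBorder(q,0,h-q.shape[0],0,0,0)
cv2.imwrite("pics/crop1.png",np.hstack([pad(x),pad(y)]))
E
```

```text
[ 0.5932 -0.1838  0.05  ]
[ 0.5739 -0.2772  0.05  ]
[ 0.4639 -0.2542  0.05  ]
[ 0.4821 -0.1609  0.05  ]
centre [ 0.5283 -0.219   0.05  ]
0.11289173579625127 0.09521920120230416 -11.74235360145871 -11.354759438685063
hole mouth centre [ 0.5282 -0.218   0.05  ]
socket [ 0.5299 -0.2222  0.036 ]
key top ends [0.59   0.2117 0.106 ] [0.5152 0.2093 0.106 ]
key mid [0.5527 0.2116 0.108 ]
side cen-> [292.98333054 289.38124592]
small key [array([0.6519, 0.1769, 0.06  ]), array([0.6487, 0.1745, 0.075 ])]
smallside [array([230.54355845, 293.25230588]), array([232.0120215 , 285.62777108]), array([233.50869516, 277.8567615 ])]
block corners [array([0.5899, 0.2435, 0.055 ]), array([0.5825, 0.173 , 0.055 ]), array([0.5123, 0.1759, 0.055 ]), array([0.5211, 0.2482, 0.055 ])]
side proj clamp/hole [305.01708353 161.77540414]
[[-0.     0.262 -0.965]
 [ 0.002 -0.965 -0.262]
 [-1.    -0.002 -0.   ]]
```

View pics/crop1.png

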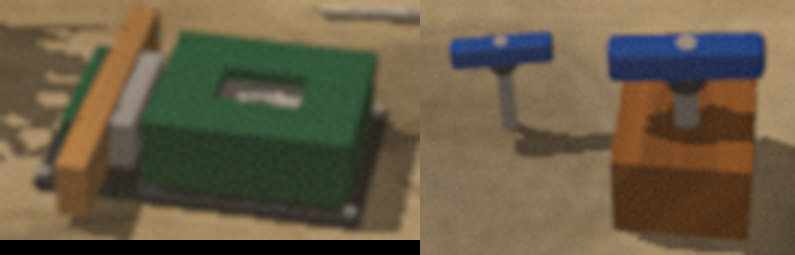

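Crop check: the key in the block is the larger one, and its bar centre matches in both views (0.553, 0.211, heading about +2°). The clamp's yaw is about −11.6°, and the dark hex socket shows at about (0.530, −0.222). Moving over the key.

apply_moves(delta_rot=[[0, 0, 7], [0, 0, 14], [0, 0, 21], [0, 0, 28], [0, 0, 35], [0, 0, 42], [0, 0, 49], [0, 0, 56]], slide=[[2, 4, 0], [4, 8, 0], [6, 12, 0], [8, 16, 0], [9.5, 19.5, 0], [11, 23, 0], [12, 26, 0], [13, 28, 0]], jaw=[5, 5, 5, 5, 5, 5, 5, 5], newtons=15)

```text
t: 0.77
tool_pos: [0.2932, -0.3189, 0.1881]
eef_rot: [1.442, 1.043, -1.443]
wrist_force: [0.3, -0.4, -0.8]
finger_gap: 0.567
```

apply_moves(delta_rot=[[0, 0, 7], [0, 0, 14], [0, 0, 21], [0, 0, 28], [0, 0, 35], [0, 0, 42], [0, 0, 49], [0, 0, 56]], slide=[[2, 3.5, 0], [4, 7, 0], [6, 10.5, 0], [8, 14, 0], [9.5, 17.5, 0], [11, 21, 0], [12, 24, 0], [13, 27, 0]], jaw=[5, 5, 5, 5, 5, 5, 5, 5])

```text
t: 1.43
tool_pos: [0.4234, -0.047, 0.1881]
eef_rot: [0.707, 1.455, -0.711]
wrist_force: [0.8, -0.2, 0.2]
finger_gap: 0.567
```

```bash
cat > st.py <<'E'
from station import arm
import numpy as np
from scipy.spatial.transform import Rotation as R
s=arm.read_state();M=R.from_rotvec(s["eef_rot"]).as_matrix()
print("t",round(s["t"],2),"tcp",s["tool_pos"].round(4),"jawhead",round(float(np.degrees(np.arctan2(M[1,1],M[0,1]))),2),"xax",M[:,0].round(4),"F",np.array(s["wrist_force"]).round(2),"M",np.array(s["moment"]).round(3),"gap",round(s["finger_gap"]*88,1),"j",np.array(s["joint_positions"]).round(2))
E
python3 st.py
```

```text
t 1.43 tcp [ 0.4234 -0.047   0.1881] jawhead 37.98 xax [-3.3e-03 -7.0e-04 -1.0e+00] F [ 0.81 -0.17  0.17] M [-0.037 -0.143 -0.008] gap 49.9 j [-0.14  0.13  2.05 -0.    0.97 -0.8 ]
```

apply_moves(delta_rot=[[0, 0, 7], [0, 0, 14], [0, 0, 21], [0, 0, 28], [0, 0, 35], [0, 0, 42], [0, 0, 49], [0, 0, 54]], slide=[[2, 3.5, 0], [4, 7, 0], [6, 10.5, 0], [8, 14, 0], [9.5, 17.5, 0], [11, 21, 0], [12, 24, 0], [12.9, 25.8, 0]], jaw=[5, 5, 5, 5, 5, 5, 5, 5])

```text
t: 2.1
tool_pos: [0.5527, 0.2141, 0.1876]
eef_rot: [-0.035, 1.572, 0.031]
wrist_force: [0.4, -0.3, -0.9]
finger_gap: 0.57
```

apply_moves(delta_rot=[[0, 0, 0], [0, 0, 0]], slide=[[0, 0, 0], [0, 0, 0]], jaw=[5, 5])

```text
t: 2.27
tool_pos: [0.5523, 0.2149, 0.1869]
eef_rot: [-0.036, 1.573, 0.031]
wrist_force: [-0.5, -0.5, -0.3]
finger_gap: 0.566
```

```bash
python3 st.py
```

```text
t 2.27 tcp [0.5523 0.2149 0.1869] jawhead 92.45 xax [-0.0028 -0.0032 -1.    ] F [-0.52 -0.47 -0.32] M [ 0.043 -0.129 -0.011] gap 49.8 j [ 0.35  0.38  1.7  -0.    1.06 -1.26]
```

apply_moves(delta_rot=[[0.2, -0.2, -0.5], [0.2, -0.2, -0.5], [0.2, -0.2, -0.5], [0.2, -0.2, -0.5], [0.2, -0.2, -0.5], [0.2, -0.2, -0.5], [0.2, -0.2, -0.5], [0.2, -0.2, -0.5]], slide=[[0, -0.35, -2], [0, -0.35, -4], [0, -0.35, -6], [0, -0.35, -8], [0, -0.35, -9.5], [0, -0.35, -10.5], [0, -0.35, -10.9], [0, -0.35, -10.9]], jaw=[5, 5, 5, 5, 5, 5, 5, 5])

```text
t: 2.93
tool_pos: [0.5516, 0.2104, 0.0772]
eef_rot: [-0.026, 1.572, 0.025]
wrist_force: [-0.1, 0.3, 0.2]
finger_gap: 0.573
```

```bash
python3 st.py; python3 - <<'E'
from station import arm
import cv2,numpy as np
a=arm.get_image("top")["image"][150:310,120:280,::-1];b=arm.get_image("side")["image"][230:390,200:360,::-1]
cv2.imwrite("pics/g1.png",np.hstack([cv2.resize(q,None,fx=2.5,fy=2.5,interpolation=2) for q in(a,b)]))
E
```

```text
t 2.93 tcp [0.5516 0.2104 0.0772] jawhead 91.85 xax [-1.1e-03 -4.0e-04 -1.0e+00] F [-0.11  0.29  0.16] M [ 0.035 -0.171  0.048] gap 50.4 j [ 0.34  0.52  1.78 -0.    0.84 -1.26]
```

View pics/g1.png

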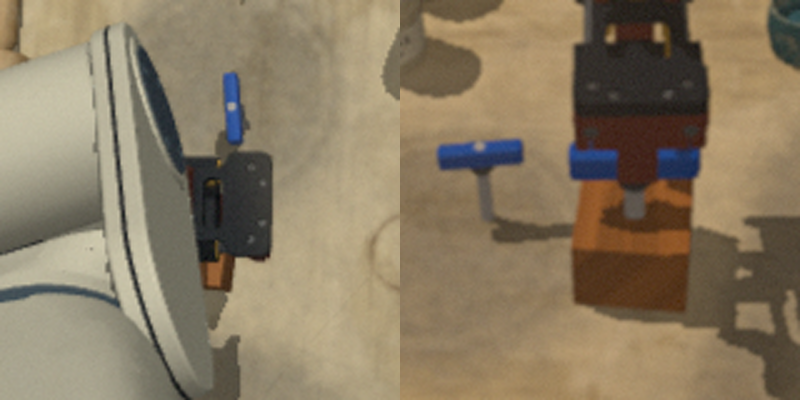

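The fingers straddle the large bar near its middle. Closing, then lifting.

apply_moves(delta_rot=[[0, 0, 0], [0, 0, 0], [0, 0, 0], [0, 0, 0], [0, 0, 0], [0, 0, 0], [0, 0, 0], [0, 0, 0]], slide=[[0, 0, 0], [0, 0, 0], [0, 0, 0], [0, 0, 0], [0, 0, 0], [0, 0, 0], [0, 0, 0], [0, 0, 0]], jaw=[1, 1, 1, 1, 1, 1, 1, 1], newtons=20)

```text
t: 3.7
tool_pos: [0.5527, 0.2112, 0.0786]
eef_rot: [-0.026, 1.569, 0.026]
wrist_force: [-0.0, -1.2, -0.8]
finger_gap: 0.116
```

apply_moves(delta_rot=[[0, 0, 0], [0, 0, 0], [0, 0, 0], [0, 0, 0], [0, 0, 0], [0, 0, 0], [0, 0, 0], [0, 0, 0]], slide=[[0, 0, 0.5], [0, 0, 1.5], [0, 0, 2.5], [0, 0, 3.5], [0, 0, 5], [0, 0, 6.5], [0, 0, 7.5], [0, 0, 7.5]], jaw=[1, 1, 1, 1, 1, 1, 1, 1])

```text
t: 4.37
tool_pos: [0.5544, 0.2118, 0.1568]
eef_rot: [-0.024, 1.564, 0.028]
wrist_force: [1.1, -0.1, 0.3]
finger_gap: 0.116
```

```bash
python3 st.py; python3 - <<'E'
from station import arm
import cv2,numpy as np
b=arm.get_image("side")["image"][200:360,200:400,::-1]
cv2.imwrite("pics/g2.png",cv2.resize(b,None,fx=3,fy=3,interpolation=2))
E
```

```text
t 4.37 tcp [0.5544 0.2118 0.1568] jawhead 91.9 xax [ 0.0062  0.0023 -1.    ] F [ 1.05 -0.08  0.26] M [ 0.079 -0.183 -0.073] gap 10.2 j [ 0.34  0.41  1.73  0.    0.99 -1.26]
```

View pics/g2.png

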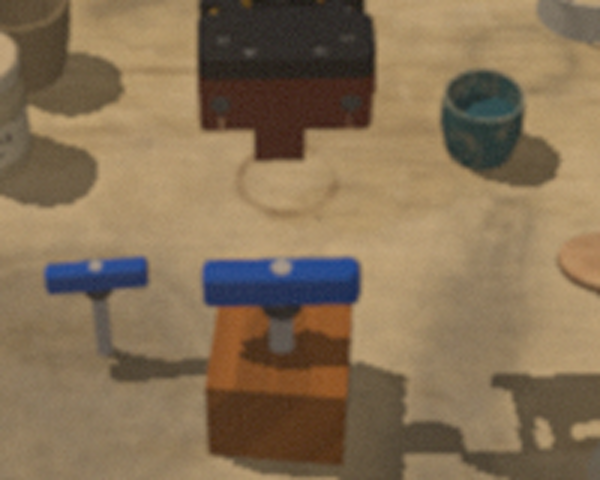

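```bash
python3 - <<'E'
from h import *
print("g2 tip pred",proj("side",[.5544,.2118,.1568]),"seen ~(293,253)")
print("g1 near finger tip pred",proj("side",[.5516,.2104+.025,.0772]),"seen ~(296,304)")
from station import arm
for n in("top","side"):
    d=arm.get_image(n);cv2.imwrite(f"pics/{n}2.png",d["image"][:,:,::-1])
    print(np.abs(d["camera_from_world"]-ld(n)[1]).max())
E
```

```text
g2 tip pred [291.7868139 265.8023733] seen ~(293,253)
g1 near finger tip pred [293.61587028 315.77940279] seen ~(296,304)
0.0
0.0
```

View pics/side2.png

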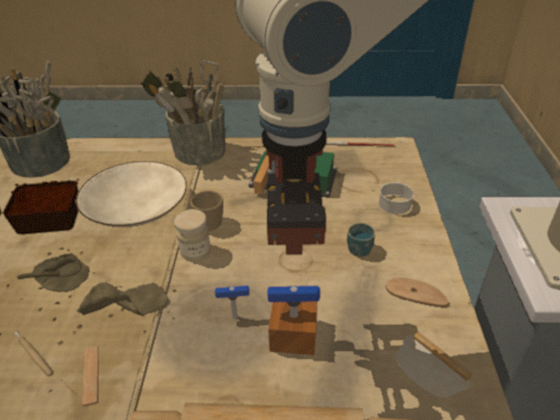

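View pics/top2.png

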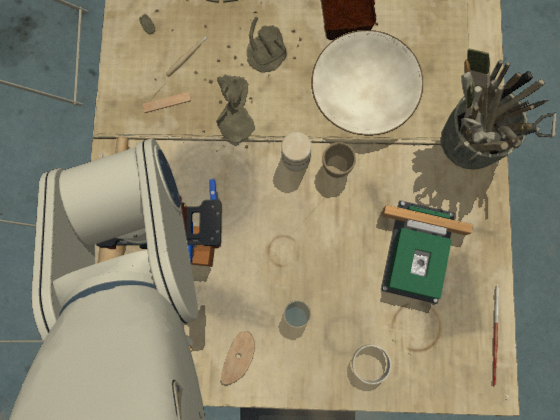

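```bash
python3 - <<'E'
from h import *
a=cv2.imread("pics/top2.png")[190:280,165:240];b=cv2.imread("pics/side2.png")[140:320,225:345]
a=cv2.resize(a,None,fx=5,fy=5,interpolation=2);b=cv2.resize(b,None,fx=3,fy=3,interpolation=2)
h=540
pad=lambda q:cv2.copyMakeBorder(q,0,h-q.shape[0],0,0,0)
cv2.imwrite("pics/c2.png",np.clip(np.hstack([pad(a),pad(b)])*1.5,0,255).astype(np.uint8))
for z in(.157,.18,.2,.22): print(z,proj("top",[.5544,.2118,z]),proj("side",[.5544,.2118,z]))
E
```

```text
0.157 [180.52756872 235.75390515] [291.78671892 265.70117324]
0.18 [177.61126968 233.91508198] [291.77556941 253.82091878]
0.2 [174.95077853 232.23755416] [291.76549331 243.08442277]
0.22 [172.16586395 230.48157324] [291.75504213 231.94826751]
```

View pics/c2.png

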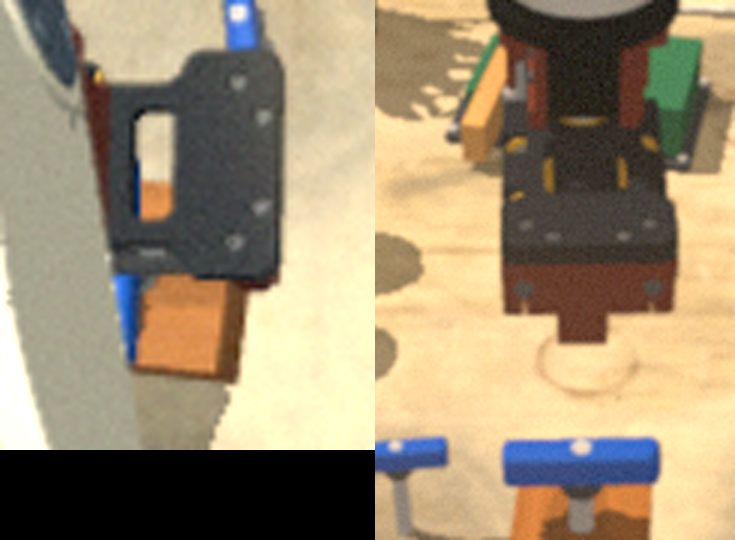

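The fingertips appear 12 px higher in the side view than the reported TCP predicts, which is about 20–25 mm higher. They therefore closed just above the bar. I'll go lower, look, then close.

apply_moves(delta_rot=[[0, 0, 0], [0, 0, 0], [0, 0, 0], [0, 0, 0], [0, 0, 0], [0, 0, 0], [0, 0, 0], [0, 0, 0]], slide=[[-0.2, -0.1, 0], [-0.2, -0.1, 0], [-0.2, -0.1, 0], [-0.2, -0.1, -2], [-0.2, -0.1, -4], [-0.2, -0.1, -6], [-0.2, -0.1, -7.5], [-0.2, -0.1, -7.9]], jaw=[5, 5, 5, 5, 5, 5, 5, 5])

```text
t: 5.18
tool_pos: [0.5485, 0.2094, 0.0715]
eef_rot: [-0.027, 1.574, 0.025]
wrist_force: [-0.2, -0.4, -0.4]
finger_gap: 0.567
```

apply_moves(delta_rot=[[0, 0, 0], [0, 0, 0], [0, 0, 0], [0, 0, 0]], slide=[[0, 0, -0.3], [0, 0, -0.6], [0, 0, -1], [0, 0, -1]], jaw=[5, 5, 5, 5])

```text
t: 5.52
tool_pos: [0.5486, 0.2094, 0.0615]
eef_rot: [-0.027, 1.574, 0.025]
wrist_force: [0.4, 0.2, -0.2]
finger_gap: 0.571
```

```bash
python3 st.py; python3 - <<'E'
from station import arm
import cv2,numpy as np
b=arm.get_image("side")["image"][200:360,200:400,::-1]
cv2.imwrite("pics/g3.png",cv2.resize(b,None,fx=3,fy=3,interpolation=2))
E
```

```text
t 5.52 tcp [0.5486 0.2094 0.0615] jawhead 91.9 xax [-0.003 -0.001 -1.   ] F [ 0.38  0.21 -0.2 ] M [ 0.025 -0.081 -0.027] gap 50.2 j [ 0.34  0.54  1.79  0.    0.81 -1.26]
```

View pics/g3.png

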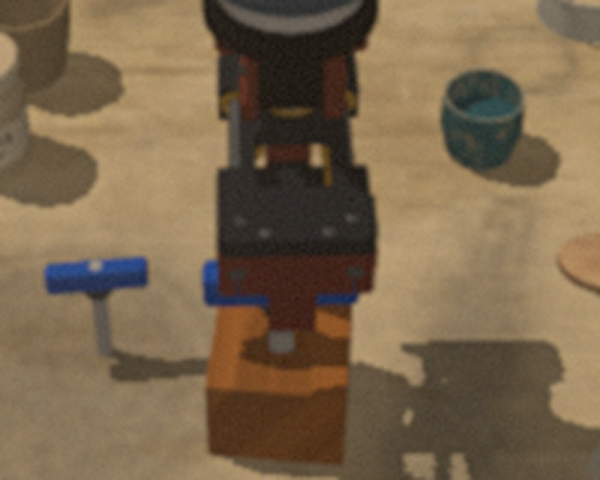

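apply_moves(delta_rot=[[0, 0, 0], [0, 0, 0], [0, 0, 0], [0, 0, 0], [0, 0, 0], [0, 0, 0], [0, 0, 0], [0, 0, 0]], slide=[[0.4, 0.15, 0], [0.4, 0.15, 0], [0.4, 0.15, 0], [0.4, 0.15, 0], [0.4, 0.15, 0], [0.4, 0.15, 0], [0.4, 0.15, 0], [0.4, 0.15, 0]], jaw=[5, 5, 1, 1, 1, 1, 1, 1], newtons=20)

```text
t: 6.23
tool_pos: [0.5527, 0.211, 0.0618]
eef_rot: [-0.027, 1.573, 0.025]
wrist_force: [0.2, 0.2, -0.5]
finger_gap: 0.18
```

```bash
python3 st.py; python3 - <<'E'
from station import arm
import cv2,numpy as np
b=arm.get_image("side")["image"][200:360,200:400,::-1]
cv2.imwrite("pics/g4.png",cv2.resize(b,None,fx=3,fy=3,interpolation=2))
E
```

```text
t 6.23 tcp [0.5527 0.211  0.0618] jawhead 91.9 xax [-2.8e-03 -9.0e-04 -1.0e+00] F [ 0.21  0.25 -0.52] M [ 0.121 -0.106 -0.014] gap 15.9 j [ 0.34  0.55  1.78  0.    0.82 -1.26]
```

View pics/g4.png

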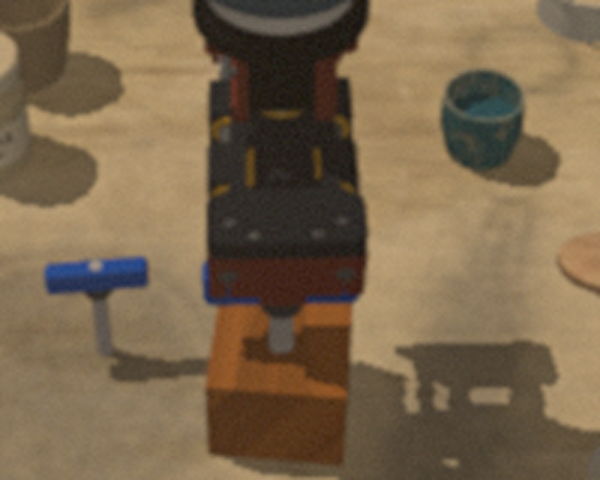

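The gap is 15.9 mm, so the bar is held. The tip is therefore at TCP z − 0.052. Lifting.

apply_moves(delta_rot=[[0, 0, 0], [0, 0, 0], [0, 0, 0], [0, 0, 0], [0, 0, 0], [0, 0, 0], [0, 0, 0], [0, 0, 0]], slide=[[0, 0, 0.5], [0, 0, 1.5], [0, 0, 2.5], [0, 0, 3.5], [0, 0, 5], [0, 0, 6.5], [0, 0, 7], [0, 0, 7]], jaw=[1, 1, 1, 1, 1, 1, 1, 1])

```text
t: 6.95
tool_pos: [0.554, 0.2115, 0.1342]
eef_rot: [-0.026, 1.57, 0.026]
wrist_force: [-0.1, 0.2, -1.0]
finger_gap: 0.182
```

```bash
python3 st.py; python3 - <<'E'
from station import arm
import cv2,numpy as np
b=arm.get_image("side")["image"][180:340,200:400,::-1]
cv2.imwrite("pics/g5.png",cv2.resize(b,None,fx=3,fy=3,interpolation=2))
E
```

```text
t 6.95 tcp [0.554  0.2115 0.1342] jawhead 91.9 xax [ 1.e-03  4.e-04 -1.e+00] F [-0.07  0.18 -1.03] M [ 0.074 -0.16   0.007] gap 16.0 j [ 0.34  0.44  1.74  0.    0.95 -1.26]
```

View pics/g5.png

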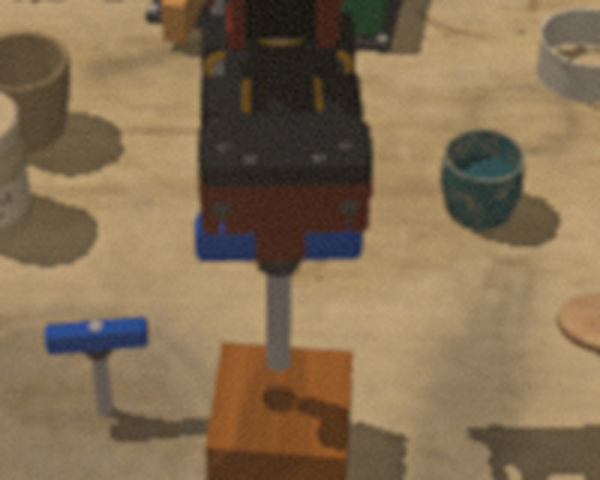

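apply_moves(delta_rot=[[0, 0, -3], [0, 0, -6], [0, 0, -9], [0, 0, -12], [0, 0, -15], [0, 0, -18], [0, 0, -21], [0, 0, -22]], slide=[[0, -3, 1], [-0.5, -6.5, 1], [-1, -10, 1], [-1, -13.5, 1], [-1, -17, 1], [-1.5, -20.5, 1], [-1.5, -24, 1], [-1.5, -27, 1]], jaw=[1, 1, 1, 1, 1, 1, 1, 1])

```text
t: 7.67
tool_pos: [0.5371, -0.0608, 0.1421]
eef_rot: [0.278, 1.555, -0.278]
wrist_force: [1.0, -0.0, -0.6]
finger_gap: 0.181
```

apply_moves(delta_rot=[[0, 0, 0], [0, 0, 0], [0, 0, 0], [0, 0, 0], [0, 0, 0], [0, 0, 0], [0, 0, 0], [0, 0, 0]], slide=[[-0.3, -3, 0], [-0.6, -6, 0], [-0.9, -9, 0], [-0.9, -12, 0], [-0.9, -14.5, 0], [-0.9, -16.3, 0], [-0.9, -16.3, 0], [-0.9, -16.3, 0]], jaw=[1, 1, 1, 1, 1, 1, 1, 1])

```text
t: 8.33
tool_pos: [0.5273, -0.2242, 0.1412]
eef_rot: [0.28, 1.557, -0.279]
wrist_force: [-1.0, -0.1, -1.0]
finger_gap: 0.178
```

```bash
python3 st.py; python3 - <<'E'
from h import *
from station import arm
P=arm.read_state()["tool_pos"]
b=arm.get_image("side")["image"][90:220,220:380,::-1];a=arm.get_image("top")["image"][170:320,340:500,::-1]
a=cv2.resize(a,None,fx=2.5,fy=2.5,interpolation=2);b=cv2.resize(b,None,fx=2.5,fy=2.5,interpolation=2)
h=400;pad=lambda q:cv2.copyMakeBorder(q,0,h-q.shape[0],0,0,0)
cv2.imwrite("pics/g6.png",np.hstack([pad(a),pad(b)]))
t=[P[0],P[1],P[2]-.052];print("tip pred side",proj("side",t),"prev",proj("side",[.554,.2115,.0822]),"prev seen 292.7,303")
E
```

```text
t 8.33 tcp [ 0.5273 -0.2242  0.1412] jawhead 69.6 xax [-0.0038  0.001  -1.    ] F [-0.97 -0.14 -0.95] M [ 0.033 -0.171 -0.002] gap 15.6 j [-0.42  0.41  1.78 -0.    0.96 -1.64]
tip pred side [305.70832058 145.23829649] prev [292.08784601 301.07051774] prev seen 292.7,303
```

View pics/g6.png

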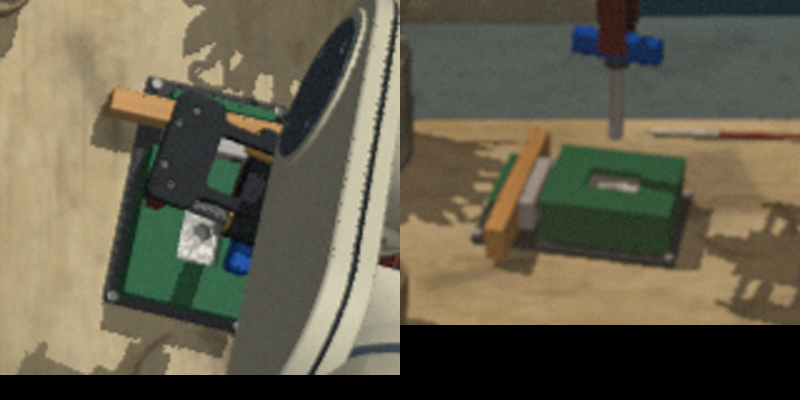

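Tip seen in the side view at (306,145), predicted (305.7,145.2), so the offset is confirmed. Aligning and going down into the hole mouth.

apply_moves(delta_rot=[[0, -0.2, 0], [0, -0.2, 0], [0, -0.2, 0], [0, -0.2, 0], [0, -0.2, 0], [0, -0.2, 0], [0, -0.2, 0], [0, -0.2, 0]], slide=[[0.25, 0.2, 0], [0.25, 0.2, 0], [0.25, 0.2, -1], [0.25, 0.2, -2], [0.25, 0.2, -3], [0.25, 0.2, -4], [0.25, 0.2, -4.4], [0.25, 0.2, -4.4]], jaw=[1, 1, 1, 1, 1, 1, 1, 1])

```text
t: 9.1
tool_pos: [0.5289, -0.2204, 0.0956]
eef_rot: [0.279, 1.556, -0.277]
wrist_force: [-0.2, 0.1, -0.5]
finger_gap: 0.178
```

```bash
python3 st.py; python3 - <<'E'
from h import *
from station import arm
P=arm.read_state()["tool_pos"]
b=arm.get_image("side")["image"][110:200,250:360,::-1]
cv2.imwrite("pics/g7.png",cv2.resize(b,None,fx=5,fy=5,interpolation=2))
t=[P[0],P[1],P[2]-.052];print("tip pred side",(proj("side",t)-[250,110])*5)
E
```

```text
t 9.1 tcp [ 0.5289 -0.2204  0.0956] jawhead 69.72 xax [-0.0031  0.0023 -1.    ] F [-0.24  0.11 -0.52] M [ 0.024 -0.133 -0.024] gap 15.6 j [-0.42  0.47  1.81  0.    0.86 -1.63]
tip pred side [273.44881433 269.32560802]
```

View pics/g7.png

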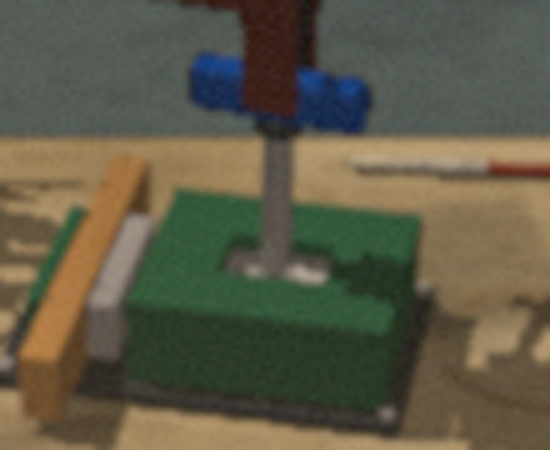

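apply_moves(delta_rot=[[0.1, -0.2, 0], [0.1, -0.2, 0], [0.1, -0.2, 0], [0.1, -0.2, 0], [0.1, -0.2, 0], [0.1, -0.2, 0], [0.1, -0.2, 0], [0.1, -0.2, 0]], slide=[[0.1, -0.2, 0], [0.1, -0.2, 0], [0.1, -0.2, -0.2], [0.1, -0.2, -0.4], [0.1, -0.2, -0.6], [0.1, -0.2, -0.8], [0.1, -0.2, -1.0], [0.1, -0.2, -1.0]], jaw=[1, 1, 1, 1, 1, 1, 1, 1])

```text
t: 9.82
tool_pos: [0.5303, -0.2227, 0.0861]
eef_rot: [0.281, 1.552, -0.275]
wrist_force: [0.2, -0.3, 0.8]
finger_gap: 0.176
```

```bash
python3 st.py
```

```text
t 9.82 tcp [ 0.5303 -0.2227  0.0861] jawhead 69.72 xax [ 0.0013  0.0035 -1.    ] F [ 0.17 -0.26  0.82] M [-0.029 -0.133  0.009] gap 15.5 j [-0.42  0.49  1.81  0.01  0.84 -1.64]
```

apply_moves(delta_rot=[[0, 0, 0], [0, 0, 0], [0, 0, 0], [0, 0, 0]], slide=[[0, 0, -0.1], [0, 0, -0.2], [0, 0, -0.3], [0, 0, -0.3]], jaw=[1, 1, 1, 1])

```text
t: 10.15
tool_pos: [0.5302, -0.2227, 0.0831]
eef_rot: [0.28, 1.552, -0.275]
wrist_force: [-1.9, -0.5, 2.2]
finger_gap: 0.179
```

```bash
python3 st.py
```

```text
t 10.15 tcp [ 0.5302 -0.2227  0.0831] jawhead 69.73 xax [ 0.0011  0.0034 -1.    ] F [-1.86 -0.46  2.2 ] M [-0.089  0.082 -0.007] gap 15.8 j [-0.42  0.49  1.81  0.    0.84 -1.64]
```

apply_moves(delta_rot=[[0, 0, 0], [0, 0, 0], [0, 0, 0]], slide=[[-0.1, 0, 0], [-0.1, 0, 0], [-0.1, 0, 0]], jaw=[1, 1, 1])

```text
t: 10.4
tool_pos: [0.5291, -0.2227, 0.083]
eef_rot: [0.28, 1.552, -0.275]
wrist_force: [0.5, -1.1, -0.6]
finger_gap: 0.179
```

```bash
python3 st.py
```

```text
t 10.4 tcp [ 0.5291 -0.2227  0.083 ] jawhead 69.73 xax [ 0.001   0.0034 -1.    ] F [ 0.53 -1.07 -0.64] M [-0.087 -0.121 -0.036] gap 15.8 j [-0.42  0.49  1.81  0.    0.84 -1.64]
```

apply_moves(delta_rot=[[0, 0, 0], [0, 0, 0], [0, 0, 0]], slide=[[-0.1, 0, 0], [-0.1, 0, 0], [-0.1, 0, 0]], jaw=[1, 1, 1])

```text
t: 10.65
tool_pos: [0.5283, -0.2227, 0.083]
eef_rot: [0.281, 1.552, -0.275]
wrist_force: [0.4, 0.3, -0.4]
finger_gap: 0.177
```

```bash
python3 st.py
```

```text
t 10.65 tcp [ 0.5283 -0.2227  0.083 ] jawhead 69.72 xax [ 0.0014  0.0034 -1.    ] F [ 0.36  0.32 -0.36] M [-0.061 -0.449  0.001] gap 15.5 j [-0.42  0.49  1.82  0.    0.84 -1.64]
```

The vertical force vanished after the 1 mm shift, so the tip has found the socket. Going back half a step and lowering.

apply_moves(delta_rot=[[0, 0, 0], [0, 0, 0], [0, 0, 0], [0, 0, 0], [0, 0, 0]], slide=[[0.05, 0, 0], [0.05, 0, -0.1], [0.05, 0, -0.2], [0.05, 0, -0.3], [0.05, 0, -0.3]], jaw=[1, 1, 1, 1, 1])

```text
t: 11.07
tool_pos: [0.5287, -0.2227, 0.0797]
eef_rot: [0.281, 1.552, -0.275]
wrist_force: [-0.0, -1.4, -1.3]
finger_gap: 0.18
```

```bash
python3 st.py
```

```text
t 11.07 tcp [ 0.5287 -0.2227  0.0797] jawhead 69.73 xax [ 0.0011  0.0035 -1.    ] F [-0.04 -1.44 -1.31] M [-0.097 -0.26   0.023] gap 15.8 j [-0.42  0.5   1.82  0.    0.83 -1.64]
```

apply_moves(delta_rot=[[0.1, 0, 0], [0.1, 0, 0], [0.1, 0, 0], [0.1, 0, 0], [0.1, 0, 0], [0.1, 0, 0]], slide=[[0, -0.03, -0.1], [0, -0.03, -0.2], [0, -0.03, -0.3], [0, -0.03, -0.4], [0, -0.03, -0.5], [0, -0.03, -0.5]], jaw=[1, 1, 1, 1, 1, 1])

```text
t: 11.57
tool_pos: [0.5286, -0.2229, 0.0745]
eef_rot: [0.282, 1.553, -0.273]
wrist_force: [1.0, 0.4, -1.7]
finger_gap: 0.178
```

```bash
python3 st.py
```

```text
t 11.57 tcp [ 0.5286 -0.2229  0.0745] jawhead 69.72 xax [ 9.0e-04  5.3e-03 -1.0e+00] F [ 1.05  0.41 -1.69] M [-0.059 -0.305 -0.017] gap 15.7 j [-0.42  0.51  1.82  0.01  0.82 -1.64]
```

apply_moves(delta_rot=[[-0.2, 0, 0], [-0.2, 0, 0], [-0.2, 0, 0], [-0.2, 0, 0], [-0.2, 0, 0]], slide=[[0, 0, 0], [0, 0, -0.1], [0, 0, -0.15], [0, 0, -0.2], [0, 0, -0.2]], jaw=[1, 1, 1, 1, 1])

```text
t: 11.98
tool_pos: [0.5286, -0.2229, 0.0724]
eef_rot: [0.279, 1.552, -0.276]
wrist_force: [0.1, 0.1, -0.1]
finger_gap: 0.18
```

```bash
python3 st.py; python3 - <<'E'
from h import *
from station import arm
P=arm.read_state()["tool_pos"]
b=arm.get_image("side")["image"][110:200,250:360,::-1]
cv2.imwrite("pics/g8.png",cv2.resize(b,None,fx=5,fy=5,interpolation=2))
print("bar centre pred",(proj("side",[P[0],P[1],P[2]+.035])-[250,110])*5)
E
```

```text
t 11.98 tcp [ 0.5286 -0.2229  0.0724] jawhead 69.72 xax [ 9.0e-04  1.9e-03 -1.0e+00] F [ 0.11  0.07 -0.12] M [-0.011 -0.279 -0.035] gap 15.9 j [-0.42  0.51  1.82  0.    0.81 -1.64]
bar centre pred [276.33868861 141.15122815]
```

View pics/g8.png

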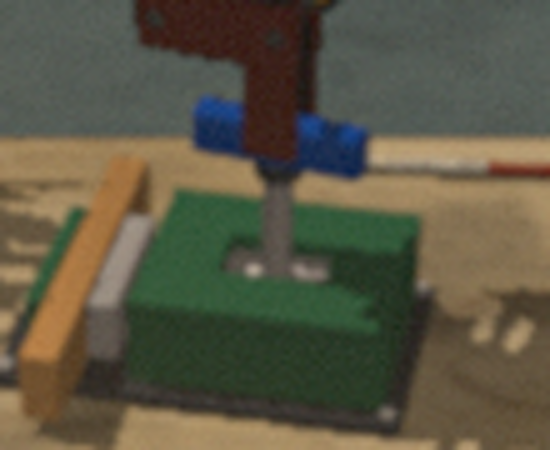

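The tip is at about 0.020 m with no vertical load, so the key is fully home. Turning clockwise gently.

apply_moves(delta_rot=[[0, 0, -4], [0, 0, -8], [0, 0, -12], [0, 0, -16], [0, 0, -20]], slide=[[0, 0, 0], [0, 0, 0], [0, 0, 0], [0, 0, 0], [0, 0, 0]], jaw=[1, 1, 1, 1, 1], newtons=15)

```text
t: 12.45
tool_pos: [0.5286, -0.2228, 0.0724]
eef_rot: [0.554, 1.498, -0.551]
wrist_force: [1.2, 0.3, -1.9]
finger_gap: 0.186
```

```bash
python3 st.py
```

```text
t 12.45 tcp [ 0.5286 -0.2228  0.0724] jawhead 49.52 xax [ 0.0016  0.0017 -1.    ] F [ 1.22  0.29 -1.93] M [ 0.201 -0.325  0.045] gap 16.3 j [-0.42  0.51  1.82  0.    0.81 -1.29]
```

apply_moves(delta_rot=[[0, 0, -5], [0, 0, -10], [0, 0, -15], [0, 0, -20], [0, 0, -25], [0, 0, -30]], slide=[[0, 0, 0], [0, 0, 0], [0, 0, 0], [0, 0, 0], [0, 0, 0], [0, 0, 0]], jaw=[1, 1, 1, 1, 1, 1])

```text
t: 12.95
tool_pos: [0.5286, -0.2225, 0.0724]
eef_rot: [0.959, 1.349, -0.956]
wrist_force: [0.5, 2.1, -0.6]
finger_gap: 0.183
```

```bash
python3 st.py; python3 - <<'E'
from h import *
from station import arm
b=arm.get_image("side")["image"][110:200,250:360,::-1]
cv2.imwrite("pics/g9.png",cv2.resize(b,None,fx=5,fy=5,interpolation=2))
E
```

```text
t 12.95 tcp [ 0.5286 -0.2225  0.0724] jawhead 19.28 xax [ 0.0021  0.001  -1.    ] F [ 0.48  2.06 -0.58] M [ 0.229 -0.29   0.078] gap 16.1 j [-0.42  0.51  1.82  0.    0.81 -0.76]
```

View pics/g9.png

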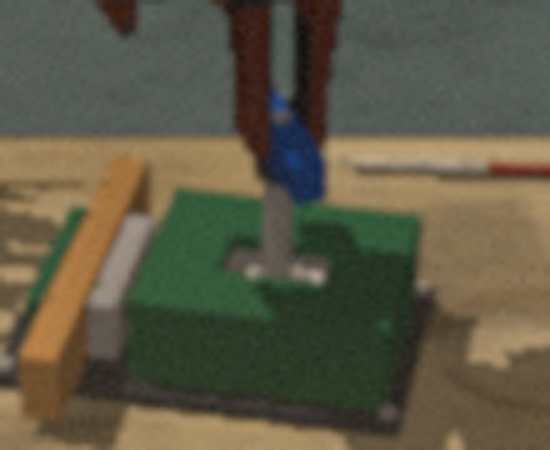

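apply_moves(delta_rot=[[0, 0, -5], [0, 0, -10], [0, 0, -15], [0, 0, -20], [0, 0, -25], [0, 0, -30], [0, 0, -30]], slide=[[0, 0.02, 0], [0, 0.03, 0], [0, 0.03, 0], [0, 0.03, 0], [0, 0.03, 0], [0, 0.03, 0], [0, 0.03, 0]], jaw=[1, 1, 1, 1, 1, 1, 1])

```text
t: 13.58
tool_pos: [0.5287, -0.2221, 0.0724]
eef_rot: [1.352, 1.11, -1.348]
wrist_force: [0.9, 1.8, -1.2]
finger_gap: 0.177
```

```bash
python3 st.py
```

```text
t 13.58 tcp [ 0.5287 -0.2221  0.0724] jawhead -11.09 xax [ 0.0025  0.     -1.    ] F [ 0.86  1.84 -1.23] M [ 0.233 -0.293  0.038] gap 15.6 j [-0.42  0.51  1.82  0.    0.81 -0.23]
```

apply_moves(delta_rot=[[0, 0, 0], [0, 0, 0], [0, 0, 0], [0, 0, 0]], slide=[[0, 0, 0], [0, 0, 0], [0, 0, 0], [0, 0, 0]], jaw=[5, 5, 5, 5])

```text
t: 13.92
tool_pos: [0.5286, -0.2222, 0.0724]
eef_rot: [1.351, 1.11, -1.347]
wrist_force: [-0.4, 0.5, 0.1]
finger_gap: 0.441
```

```bash
python3 st.py; python3 - <<'E'
from h import *
from station import arm
b=arm.get_image("side")["image"][110:200,250:360,::-1]
cv2.imwrite("pics/g10.png",cv2.resize(b,None,fx=5,fy=5,interpolation=2))
E
```

```text
t 13.92 tcp [ 0.5286 -0.2222  0.0724] jawhead -11.01 xax [ 2.4e-03 -1.0e-04 -1.0e+00] F [-0.44  0.46  0.1 ] M [ 0.014 -0.054 -0.026] gap 38.8 j [-0.42  0.51  1.82  0.    0.81 -0.23]
```

View pics/g10.png

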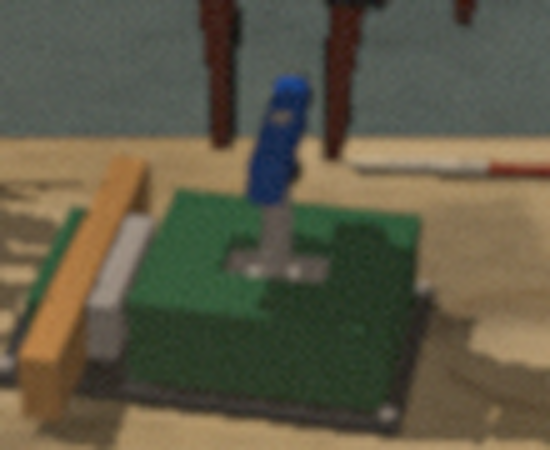

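The key is standing, released, at about 80° of turn. Its bar is at heading −101°, so the jaws already suit a fresh grip.

apply_moves(delta_rot=[[0, 0, 0], [0, 0, 0], [0, 0, 0], [0, 0, 0], [0, 0, 0], [0, 0, 0]], slide=[[0, 0, 0], [0, 0, 0], [0, 0, 0], [0, 0, 0], [0, 0, 0], [0, 0, 0]], jaw=[5, 1, 1, 1, 1, 1], newtons=15)

```text
t: 14.47
tool_pos: [0.5287, -0.2221, 0.0725]
eef_rot: [1.351, 1.11, -1.348]
wrist_force: [0.3, -0.3, -0.3]
finger_gap: 0.23
```

apply_moves(delta_rot=[[0, 0, -5], [0, 0, -10], [0, 0, -15], [0, 0, -20], [0, 0, -25], [0, 0, -30], [0, 0, -35], [0, 0, -40]], slide=[[0, 0, 0], [0, 0, 0], [0, 0, 0], [0, 0, 0], [0, 0, 0], [0, 0, 0], [0, 0, 0], [0, 0, 0]], jaw=[1, 1, 1, 1, 1, 1, 1, 1])

```text
t: 15.13
tool_pos: [0.5288, -0.222, 0.0725]
eef_rot: [1.832, 0.641, -1.829]
wrist_force: [1.0, 0.0, 0.5]
finger_gap: 0.183
```

```bash
python3 st.py
```

```text
t 15.13 tcp [ 0.5288 -0.222   0.0725] jawhead -51.26 xax [ 0.002  -0.0014 -1.    ] F [0.99 0.05 0.45] M [ 0.191 -0.094  0.056] gap 16.1 j [-0.42  0.51  1.82 -0.    0.81  0.48]
```

apply_moves(delta_rot=[[0, 0, -4], [0, 0, -8], [0, 0, -12], [0, 0, -16], [0, 0, -20]], slide=[[0, 0, 0], [0, 0, 0], [0, 0, 0], [0, 0, 0], [0, 0, 0]], jaw=[1, 1, 1, 1, 1])

```text
t: 15.55
tool_pos: [0.529, -0.2218, 0.0725]
eef_rot: [2.047, 0.332, -2.044]
wrist_force: [0.5, 1.4, -0.5]
finger_gap: 0.181
```

```bash
python3 st.py
```

```text
t 15.55 tcp [ 0.529  -0.2218  0.0725] jawhead -71.46 xax [ 0.0019 -0.0018 -1.    ] F [ 0.47  1.43 -0.48] M [ 0.279 -0.224  0.043] gap 16.0 j [-0.42  0.51  1.82 -0.    0.81  0.83]
```

apply_moves(delta_rot=[[0, 0, -2], [0, 0, -4], [0, 0, -5]], slide=[[0, 0, 0], [0, 0, 0], [0, 0, 0]], jaw=[1, 1, 1])

```text
t: 15.8
tool_pos: [0.5292, -0.2216, 0.0725]
eef_rot: [2.098, 0.245, -2.094]
wrist_force: [0.6, 0.4, -0.5]
finger_gap: 0.18
```

```bash
python3 st.py
```

```text
t 15.8 tcp [ 0.5292 -0.2216  0.0725] jawhead -76.54 xax [ 0.0019 -0.0018 -1.    ] F [ 0.57  0.45 -0.53] M [ 0.151 -0.187  0.1  ] gap 15.8 j [-0.42  0.51  1.82 -0.    0.81  0.92]
```

apply_moves(delta_rot=[[0, 0, -2], [0, 0, -3], [0, 0, -4]], slide=[[0, 0, 0], [0, 0, 0], [0, 0, 0]], jaw=[1, 1, 1])

```text
t: 16.05
tool_pos: [0.5293, -0.2216, 0.0725]
eef_rot: [2.137, 0.174, -2.133]
wrist_force: [1.9, 0.8, -0.6]
finger_gap: 0.181
```

```bash
python3 st.py
```

```text
t 16.05 tcp [ 0.5293 -0.2216  0.0725] jawhead -80.57 xax [ 0.002  -0.0019 -1.    ] F [ 1.86  0.81 -0.64] M [ 0.201 -0.131  0.078] gap 16.0 j [-0.42  0.51  1.82 -0.    0.81  0.99]
```

apply_moves(delta_rot=[[0, 0, -2], [0, 0, -3], [0, 0, -3]], slide=[[0, 0, 0], [0, 0, 0], [0, 0, 0]], jaw=[1, 1, 1])

```text
t: 16.3
tool_pos: [0.5294, -0.2216, 0.0725]
eef_rot: [2.165, 0.119, -2.161]
wrist_force: [0.7, 1.3, -0.6]
finger_gap: 0.179
```

```bash
python3 st.py
```

```text
t 16.3 tcp [ 0.5294 -0.2216  0.0725] jawhead -83.59 xax [ 0.002  -0.0021 -1.    ] F [ 0.74  1.35 -0.56] M [ 0.185 -0.156  0.104] gap 15.7 j [-0.42  0.51  1.82 -0.    0.81  1.04]
```

apply_moves(delta_rot=[[0, 0, -1], [0, 0, -2], [0, 0, -3], [0, 0, -3]], slide=[[0, 0, 0], [0, 0, 0], [0, 0, 0], [0, 0, 0]], jaw=[1, 1, 1, 1])

```text
t: 16.63
tool_pos: [0.5293, -0.2216, 0.0725]
eef_rot: [2.193, 0.061, -2.189]
wrist_force: [0.5, 0.3, -1.0]
finger_gap: 0.18
```

```bash
python3 st.py; python3 - <<'E'
from h import *
from station import arm
b=arm.get_image("side")["image"][110:200,250:360,::-1]
cv2.imwrite("pics/g11.png",cv2.resize(b,None,fx=5,fy=5,interpolation=2))
E
```

```text
t 16.63 tcp [ 0.5293 -0.2216  0.0725] jawhead -86.66 xax [ 0.0019 -0.0021 -1.    ] F [ 0.54  0.31 -1.03] M [ 0.181 -0.162  0.058] gap 15.8 j [-0.42  0.51  1.82 -0.    0.81  1.1 ]
```

View pics/g11.png

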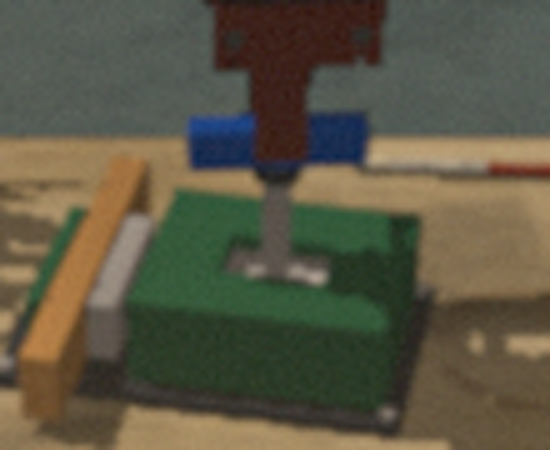

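```bash
python3 - <<'E'
from h import *
f=lambda x,y:(250+x/5-.4,110+y/5-.4)
def hd(p,q,z):
    a,b=ray("side",f(*p),z),ray("side",f(*q),z);d=b-a
    return np.degrees(np.arctan2(d[1],d[0])).round(1),np.linalg.norm(d).round(4)
print("now bottom",hd((192,167),(366,165),.096),"top",hd((192,117),(366,113),.118),"mid",hd((192,142),(366,139),.107))
print("g8 earlier (tool key heading -20.3 => 159.7)",hd((196,148),(364,175),.096),hd((200,100),(368,127),.118))
E
```

```text
now bottom (np.float64(-178.7), np.float64(0.075)) top (np.float64(-177.4), np.float64(0.0744)) mid (np.float64(-178.0), np.float64(0.0747))
g8 earlier (tool key heading -20.3 => 159.7) (np.float64(162.7), np.float64(0.0757)) (np.float64(162.2), np.float64(0.075))
```

Image and tool agree on the bar angle to about 2°, so the screw should be at or near its stop. I'll drop the grip to 8 N, which limits the torque to about 0.16 Nm, and feel for the stop.

apply_moves(delta_rot=[[0, 0, 0], [0, 0, 0], [0, 0, -1], [0, 0, -2], [0, 0, -3], [0, 0, -3]], slide=[[0, 0, 0], [0, 0, 0], [0, 0, 0], [0, 0, 0], [0, 0, 0], [0, 0, 0]], jaw=[1, 1, 1, 1, 1, 1], newtons=8)

```text
t: 17.18
tool_pos: [0.5293, -0.2216, 0.0725]
eef_rot: [2.219, 0.004, -2.216]
wrist_force: [0.4, -0.0, -1.0]
finger_gap: 0.182
```

```bash
python3 st.py
```

```text
t 17.18 tcp [ 0.5293 -0.2216  0.0725] jawhead -89.68 xax [ 0.0017 -0.0023 -1.    ] F [ 0.41 -0.05 -0.99] M [ 0.035 -0.124  0.126] gap 16.0 j [-0.42  0.51  1.82 -0.    0.81  1.15]
```

apply_moves(delta_rot=[[0, 0, -1], [0, 0, -2], [0, 0, -3], [0, 0, -3]], slide=[[0, 0, 0], [0, 0, 0], [0, 0, 0], [0, 0, 0]], jaw=[1, 1, 1, 1])

```text
t: 17.52
tool_pos: [0.5293, -0.2216, 0.0725]
eef_rot: [-2.2, 0.055, 2.196]
wrist_force: [0.4, -0.7, -1.2]
finger_gap: 0.178
```

```bash
python3 st.py
```

```text
t 17.52 tcp [ 0.5293 -0.2216  0.0725] jawhead -92.75 xax [ 0.0016 -0.0024 -1.    ] F [ 0.42 -0.71 -1.17] M [ 0.03  -0.125  0.161] gap 15.7 j [-0.42  0.51  1.82 -0.    0.81  1.2 ]
```

The moment climbs to 0.16 Nm over the last 6°: that is the stop. Releasing and rising.

apply_moves(delta_rot=[[0, 0, 3], [0, 0, 3], [0, 0, 3], [0, 0, 3], [0, 0, 3], [0, 0, 3]], slide=[[0, 0, 0], [0, 0, 0], [0, 0, 0], [0, 0, 0], [0, 0, 0], [0, 0, 0]], jaw=[1, 5, 5, 5, 5, 5])

```text
t: 18.02
tool_pos: [0.5293, -0.2216, 0.0725]
eef_rot: [2.22, 0.002, -2.217]
wrist_force: [-0.8, -0.2, -0.3]
finger_gap: 0.519
```

apply_moves(delta_rot=[[0, 0, 0], [0, 0, 0], [0, 0, 0], [0, 0, 0], [0, 0, 0], [0, 0, 0], [0, 0, 0], [0, 0, 0]], slide=[[0, 0, 1], [0, 0, 2], [0, 0, 4], [0, 0, 6], [0, 0, 8], [0, 0, 10], [0, 0, 12], [0, 0, 12]], jaw=[5, 5, 5, 5, 5, 5, 5, 5])

```text
t: 18.68
tool_pos: [0.5319, -0.2227, 0.1978]
eef_rot: [2.227, -0.002, -2.207]
wrist_force: [1.1, 0.3, 0.7]
finger_gap: 0.568
```

```bash
python3 st.py; python3 - <<'E'
from h import *
from station import arm
d=arm.get_image("side")["image"][:,:,::-1];cv2.imwrite("pics/s12.png",d)
b=d[110:200,250:360];cv2.imwrite("pics/g12.png",cv2.resize(b,None,fx=5,fy=5,interpolation=2))
E
```

```text
t 18.68 tcp [ 0.5319 -0.2227  0.1978] jawhead -89.8 xax [ 0.0091 -0.0055 -0.9999] F [1.08 0.27 0.68] M [-0.015 -0.031 -0.025] gap 50.0 j [-0.42  0.34  1.74 -0.    1.05  1.15]
```

View pics/g12.png

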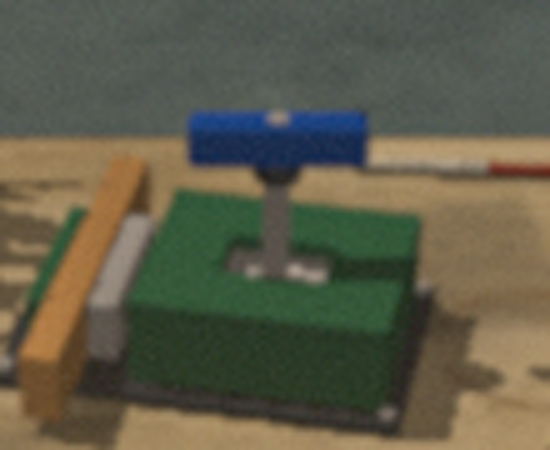

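View pics/s12.png

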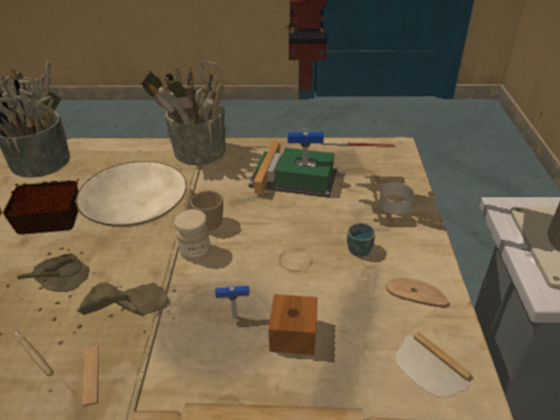

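The key stands released and upright. In the side view the jar (193,235), brown cup (207,210) and slip cup (361,240) are where they started. The gripper is clear, so I'm handing in.

```bash
python3 - <<'E'
from station import arm
print(arm.job_done())
E
```

```text
the job is handed in; nothing more can be done
None
```

The job is handed in. The larger hex key stands released in the screw, and the screw is turned to its stop as far as I can measure. No verdict is given, so the points below are my own checks.

**What I did**
- I lifted the key from its block and felt for the socket at about 2–3 N. It needed a 1 mm sideways correction, then the key sank home with its tip about 20 mm above the table.
- I turned the screw about 80° clockwise, let go with the key standing in the socket, took a fresh grip and turned on to the stop. The bar can only be gripped across its width, so the fresh grip was at the same jaw angle.
- At the stop the moment climbed to about 0.16 Nm over the last 6° with an 8 N grip. I then released and lifted clear.

**Last checks**
- The key is upright in the socket.
- The jar and both cups are at their starting positions in the side view.
- The job took about 19 s.

**What disagreed**
- **First grasp:** it closed above the bar, because the fingertips appeared about 20–25 mm higher in the pictures than the reported TCP. I regripped lower.
- **Final angle:** the handle angle (about 165–170° relative to the clamp) is 6–11° more than the stop angle plus the key's play should allow. I put this down to grip slip and measurement error. Even after taking off the full play it is above the 2.45 rad needed.

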